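# Proof-pull a glued joint on the bench puller

## Robot

A 7-joint arm with a two-finger parallel gripper is mounted at the origin on a cart in front of the work surface, level with it; the furniture and walls round the work are solid. World frame = base frame: x ahead of the robot, y to its left, z up, the work surface at z = 0. Lengths are in m, angles in rad, forces in N, time in s.
With the tool pointing down it reaches from about 0.4 to 0.85 m from the base axis. Payload 10.4 kg.
Tool frame: the origin (TCP) lies at the very end of the fingers, on their centre line; the grasp point (between the pads) lies 19 mm behind it (bot.grip_depth is the distance from the TCP to the grasp point, in m); z points along the fingers, y is the line along which they close (so a half turn about z gives the same grasp; the last joint's range is limited). The gripper opens to 85 mm and grips with 20 to 120 N. Pads are 22 mm wide; open, the fingers measure 114 mm over their backs; the gripper's body (76 mm by 85 mm) begins 54 mm behind the grasp point. The pads swing forward as they close: fully open they stand 13 mm farther back than shut.
Start: joints at [1.297, 0.332, -0.065, 1.46, 0.022, 1.35, -0.088], TCP at [0.155, -0.605, 0.193] pointing down, gripper open.
Joint ranges: [-2.6, 2.6], [-0.5, 2.12], [-1.47, 1.34], [0.16, 2.42], [-1.27, 4.41], [0.06, 2.06], [-2.6, 2.6]. Speed limits (rad/s): [2.22, 2.22, 2.79, 2.79, 3.14, 3.14, 3.14].

## Interface

Orientations are given as a unit quaternion [w, x, y, z].
In Python, from cell import status, vision, job, bot gives the robot as it stands.
- The arm moves only by the tool jog_arm, never from a script. Its argument "rows" is a list of rows, each an object of numbers: "tx", "ty", "tz": the shift along the tool's x, y, z in cm; "turn": the turn about the tool's z in degrees; "jaw": the opening, from 0 (shut) to 1 (fully open). A call has 1 to 12 rows; each row is the pose to reach, as a shift and turn from the pose commanded when the call began, along the tool's axes at that moment; what a row does not reach only later rows make up. A row lasts 1/10 s, in which the tool goes at most 50 mm and 8.59 degrees, less where a joint would pass 70% of its speed; a pose out of reach is approached as far as the arm can. A call with a gripper value outside its range is refused whole. The fingers move at their own pace and stop on an object; the grip force is fixed at half the most. Time passes only in rows, so rows that repeat a pose let the fingers close. It gives the time, the measured TCP pose, the force, the opening and the grip force at its end, in the units of the state.
- status.get_state(): the state, without advancing time (a new reading comes with each control period).
- vision.get_image(name): name is "scene" or "top" or "wrist"; returns a dict with "image" (420x560x3 uint8, red, green, blue), "intrinsics" (3x3 intrinsics, pixels), "rvec" (rotation vector, rad) and "tvec" (3), from world to camera coordinates, as OpenCV has them. Camera axes: x right, y down, z forward; pixel columns grow to the right and rows downward; lengths in m; the calibration is good to about 2 mm. A picture is of the moment at which its call begins. There is no depth.
- job.close_job(): hands the job in; it is judged then, once.
The state is a dict: "t": time; "qpos": joint angles; "joint_vel": joint speeds; "joint_efforts": joint torques, N m; "eef_pos": TCP position; "eef_rot": TCP orientation; "ft_force": force on the tool from outside, world axes, zero at the start; "moment": the same for the moment, N m; "grip_width": opening from 0.0 (shut) to 1.0 (fully open); "grasp_force": force on a finger pad.
Only numpy, scipy, OpenCV 4.12 (cv2) and the standard library are available. Lean on these libraries where they do the work, as an engineer would, in place of code of your own. Each camera call takes 0.05 s, during which the arm holds its last target. There are 200 camera calls.

## Task

Proof-test the glue joint: lay the dog-bone test piece into the two open grips of the bench puller, then draw the black handle straight out until the red needle stands at the green clip and hold it there for a second. Ease the handle all the way back home without letting it snap, and leave the piece in the grips with the orange peak rider showing this pull, its needle-side edge within the width of the green clip; if the rider was left beyond the clip by an earlier pull, push it back towards zero before you pull.

Things in the scene. Friction and masses are not known exactly. Their poses are not given: they have to be found in the camera images.
- test_piece: Loose flat dog-bone of two plastic halves (one white, one grey) glued end to end: 110 mm long along its y, 12 mm thick. A head 36 mm wide (x) and 20 mm long at each end, a waist 13 mm wide and 70 mm long between them; pick it up across the middle of the waist. Origin: centre of its underside, z up. It may go in either way round. 60 g.
- puller: Bench joint puller, fixed: plywood base 76 mm (x) by 285 mm (y, from -85 to +200), a fixed aluminium grip at its +y end, a grey spring gauge whose own aluminium grip faces the fixed one, a black pull handle at the -y end. Origin: on the table on the centre line; z up, its -y axis is the pull direction. The gauge is 63 mm high, the rider's tab 90 mm.
- seat (a point): Where the test piece's underside centre belongs: midway between the grips, on the floor level (34 mm over the table), axes as puller. Each grip: open-topped T pocket 43 mm wide, 28 mm long, mouth 20 mm, walls 14 mm high. Piece lies along y, heads centred 45 mm either side of here; play 3.5 mm sideways, 4 mm lengthwise. Between grips 46 mm free for fingers, base top 14 mm over the table.
- gauge_body (a joint): How far (m) the whole spring gauge with its grip has slid along the base in the pull direction, 0 at the start, 0.05 at its stop. It slides freely (0.6 N) until a seated test piece holds it back, usually after 4 to 8 mm; then the spring stretches.
- gauge_rod (a joint): Extension (m) of the sprung rod out of the gauge = reading of the red needle on the 0 to 70 mm scale; 0 = home. Spring: 2.6 N at home plus 1.3 N per 10 mm; stop at 0.068.
- handle (a point): Middle of the black turned handle's waist on the rod, 45 mm above the table: a round grip lying along the puller's y, waist 21 mm in diameter and 38 mm long, with a 26 mm collar on the gauge side and a 32 mm bulge at the outer end, free on both sides and beneath.
- peak_rider (a joint): Reading (m) of the orange peak rider on the same scale: the needle pushes it along, and it stays by friction (1 N) at the largest pull. It can be pushed back by hand towards 0, not past the needle.
- rider_edge (a point): The rider's needle-side edge (its +y face, the edge that is read), on the centre line, 66 mm over the table. The rider reaches 12 mm from here in the pull direction; its upright tab, 14 mm wide, stands 2 to 10 mm from the edge, 64 to 90 mm over the table. Push the tab towards the puller's +y to set it back.
- needle (a point): The reading face of the red needle (its face towards the handle), 66 mm above the table; the needle is 18 mm wide and 74 mm high over the table.
- limit_clip (a joint): Reading (m) of the middle of the green clip, 10 mm wide along the scale, which marks the proof load. Clamped fast on the scale edge; do not shift it.
- clip_mark (a point): Point on the gauge's centre line level with the middle of the green clip, 66 mm above the table; the clip itself sits 15 to 25 mm to the -x side of it.
- magnifier_lamp: Fixed magnifier lamp right of the work, to be kept clear of: origin at the middle of its round foot on the table; its stalk rises 80 mm from there towards the puller and bends back over to the round lens head, 0.3 m up.
- nippers: Bystander: red-handled nippers lying flat, 144 mm by 78 mm; origin underneath.
- parts_case: Bystander: pale flat plastic case, 62 x 87 x 26 mm; origin underneath.
- blue_thinner: Bystander: bottle with dark blue cap, 38 mm wide, 90 mm high; origin at its foot.
There are look-alikes about, which are no part of the job. Of the things that look like the test_piece, the larger one is meant.

How it is judged:
By the outcome, as a careful person would: the job done as asked, in the order asked, and still so for the second after the job is handed in, with the robot touching nothing.
It also fails if it takes over 67 s, if anything falls off the work surface, if the arm or the gripper's body presses on something with over 40 N, if the wrist force passes 120 N, or if a joint passes its speed limit or range.

## Working session

There is one attempt and no reset: what is moved stays moved. The work goes in short steps, Python scripts to look and compute and a tool call to move; the robot and the scene stay as the last step left them, time stands still between calls to the robot, and variables do not carry over. Pictures are saved under pics/ and viewed, at most 10 in all, crops included, and the job is handed in when it is done.

Besides the shell and the picture viewer there is one more tool, called as name(argument=value, ...), one argument or row to a line, values as JSON. jog_arm: Moves the arm, as the interface text tells. Its arguments: {"type":"object","properties":{"rows":{"type":"array","items":{"type":"object","properties":{"tx":{"type":"number"},"ty":{"type":"number"},"tz":{"type":"number"},"turn":{"type":"number"},"jaw":{"type":"number"}}}}},"required":["rows"]}

```bash
mkdir -p pics
cat > h.py <<'E'
import numpy as np, cv2
from cell import status, vision, job, bot
def snap(name,fn):
    d=vision.get_image(name); np.savez('pics/'+fn+'.npz',**{k:np.array(v) for k,v in d.items()})
    cv2.imwrite('pics/'+fn+'.png',cv2.cvtColor(d['image'],cv2.COLOR_RGB2BGR)); return d
def load(fn): return dict(np.load('pics/'+fn+'.npz'))
def ray(d,uv):
    R=cv2.Rodrigues(np.array(d['rvec'],float))[0]; t=np.array(d['tvec'],float).ravel()
    r=R.T@np.linalg.inv(d['intrinsics'])@np.array([uv[0],uv[1],1.]); return -R.T@t, r
def at(d,uv,z):
    o,r=ray(d,uv); return o+r*(z-o[2])/r[2]
def proj(d,P):
    return cv2.projectPoints(np.array(P,float).reshape(-1,3),np.array(d['rvec'],float),np.array(d['tvec'],float),np.array(d['intrinsics'],float),None)[0].reshape(-1,2)
E
python3 - <<'E'
from h import *
a=snap('top','top0');b=snap('scene','sc0')
s=status.get_state();print(s['t'],s['eef_pos'],s['eef_rot'],s['ft_force'],bot.grip_depth)
for d in(a,b):print(d['intrinsics'],ray(d,(280,210)))
E
```

```text
0.1 [ 0.15502322 -0.60506261  0.19208289] [-6.53465438e-04  9.92144607e-01  1.25094525e-01 -1.09512743e-04] [-0.74135373 -0.21332978 -0.40000648] 0.0187
[[511.83306928   0.         282.68831621]
 [  0.         511.83306928 211.66010147]
 [  0.           0.           1.        ]] (array([ 0.35408304, -0.08304396,  1.33250428]), array([ 0.13873104,  0.01651969, -0.99021155]))
[[399.40760142   0.         279.84850875]
 [  0.         399.40760142 213.18524984]
 [  0.           0.           1.        ]] (array([-0.01538234,  0.27478993,  0.63364161]), array([ 0.64254422, -0.43894407, -0.62811526]))
```

View pics/top0.png

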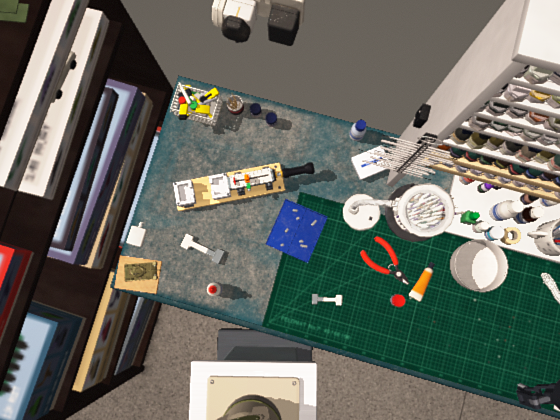

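View pics/sc0.png

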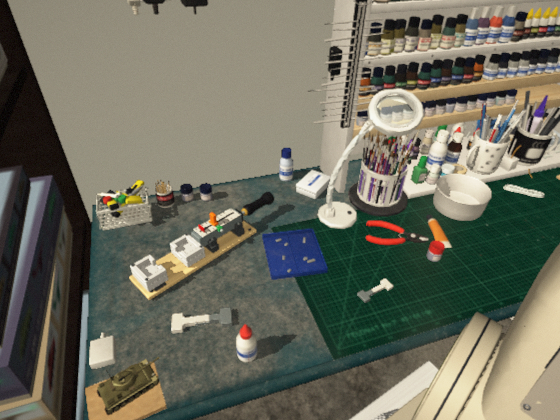

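Top view: the candidates for the test piece are the white and grey dog-bone at (203,248) and the smaller white one at (327,299). I choose the larger, at (203,248). The puller runs from (177,195) to the handle at (300,169), and the lamp foot is at (361,211).

Run:
```python
from h import *
a=load('top0');b=load('sc0')
im=cv2.cvtColor(a['image'],cv2.COLOR_RGB2BGR)[150:275,165:325]
cv2.imwrite('pics/c1.png',cv2.resize(im,None,fx=4.8,fy=4.8,interpolation=cv2.INTER_CUBIC))
im=cv2.cvtColor(b['image'],cv2.COLOR_RGB2BGR)[185:340,125:285]
cv2.imwrite('pics/c2.png',cv2.resize(im,None,fx=3.8,fy=3.8,interpolation=cv2.INTER_CUBIC))
for n,uv,z in [('pA',(188,239),.012),('pB',(217,257),.012),('sm',(313,299),.01),('sm2',(341,299),.01),('hand',(300,170),.045),('fix',(184,193),.045),('lamp',(361,211),.0)]:print(n,at(a,uv,z).round(4))
print(proj(a,[0,0,0]))
```

```text
pA [0.4602 0.1761 0.012 ]
pB [0.4148 0.0995 0.012 ]
sm [ 0.3116 -0.1484  0.01  ]
sm2 [ 0.3126 -0.2197  0.01  ]
hand [ 0.6388 -0.1114  0.045 ]
fix [0.5752 0.1845 0.045 ]
lamp [ 0.5408 -0.2734  0.    ]
[[252.34228382 424.98679916]]
```

View pics/c1.png

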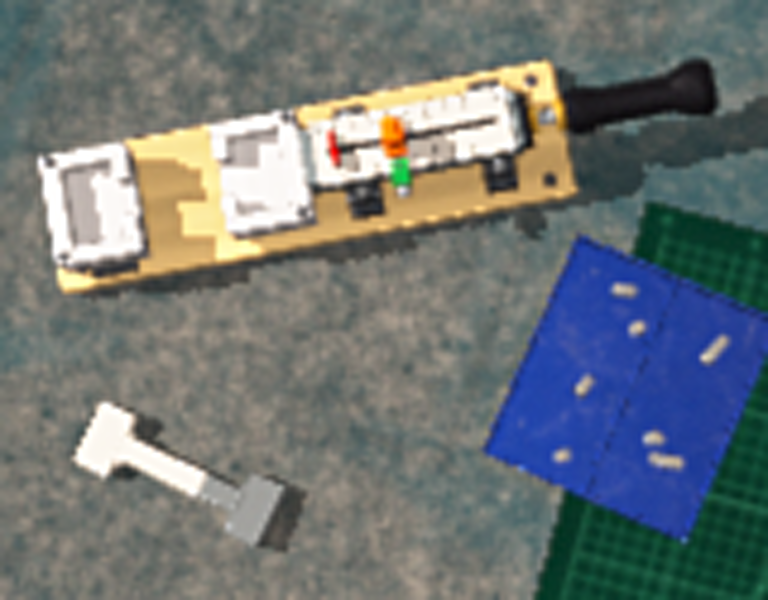

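View pics/c2.png

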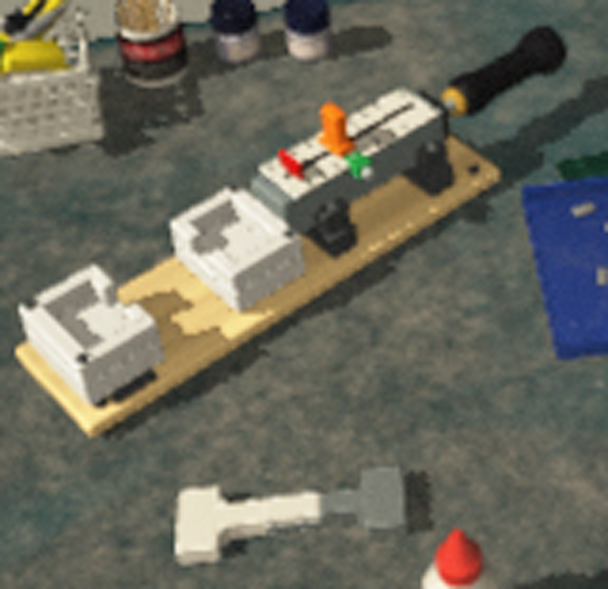

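The crops show the two-colour dog-bone clearly, white head at (188,239) and grey at (217,257). Its head spacing comes to 89 mm, which matches 90, so the choice stands. In the top crop the needle is at (334,150), the rider at (393,137) and the clip at (401,175), so the rider is close to the clip.

```bash
cat >> h.py <<'E'
def tool(P,deg=None):
    "shift cm along current tool axes to world TCP P, and turn to bring tool x to world angle deg"
    from scipy.spatial.transform import Rotation as R
    s=status.get_state(); q=s['eef_rot']; M=R.from_quat([q[1],q[2],q[3],q[0]]).as_matrix()
    a=np.degrees(np.arctan2(M[1,0],M[0,0]))
    return (M.T@(np.array(P)-s['eef_pos'])*100).round(2), a.round(1), None if deg is None else round(((a-deg+180)%360)-180,1)
E
python3 - <<'E'
from h import *
from scipy.optimize import least_squares
a=load('top0');b=load('sc0')
A=lambda u,v:(165+u/4.8,150+v/4.8)
B=lambda u,v:(125+u/3.8,185+v/3.8)
C={'a':(-.038,-.085,.014),'b':(.038,-.085,.014),'c':(-.038,.2,.014),'d':(.038,.2,.014)}
obs=[(a,A(578,190),C['a']),(a,A(548,62),C['b']),(a,A(60,290),C['c']),(b,B(93,420),C['c']),(b,B(18,345),C['d']),(b,B(498,170),C['a'])]
def w(p,P):
    c,s=np.cos(p[2]),np.sin(p[2]);return [p[0]+c*P[0]-s*P[1],p[1]+s*P[0]+c*P[1],P[2]]
f=lambda p:np.concatenate([proj(d,w(p,P))[0]-uv for d,uv,P in obs])
r=least_squares(f,[.6,0,.2]);p=r.x;print('puller',p,np.degrees(p[2]));print(r.fun.round(1))
def loc(P):
    c,s=np.cos(p[2]),np.sin(p[2]);d=np.array(P[:2])-p[:2];return np.round([c*d[0]+s*d[1],-s*d[0]+c*d[1]],4)
for n,uv,z in [('fixin1',A(128,143),.048),('fixin2',A(147,255),.048),('mov1',A(212,128),.048),('mov2',A(232,235),.048),('needle',A(334,150),.07),('ridertop',A(393,130),.09),('clipL',A(391,175),.066),('clipR',A(411,175),.066),('hstart',A(568,108),.045),('hend',A(715,85),.045)]:
    P=at(a,uv,z);print(n,P.round(4),loc(P))
for n,uv,z in [('needle',B(291,163),.07),('ridertop',B(332,110),.09),('clip',B(358,165),.066)]:
    P=at(b,uv,z);print('sc',n,P.round(4),loc(P))
for n,uv,z in [('A',A(104,440),.012),('B',A(262,510),.012)]:
    print(n,at(a,uv,z).round(4))
for n,uv,z in [('A',B(198,525),.012),('B',B(383,497),.012)]:
    print(n,at(b,uv,z).round(4))
print('bottle',at(a,(213,289),.08).round(3),at(b,(246,358),0).round(3),'lens',at(a,(423,208),.3).round(3))
for P in([.36,-.22,.19],[.4375,.138,.08]):print(tool(P,59.3))
E
```

```text
puller [0.61085615 0.01625574 0.20676501] 11.846762558857046
[ 0.1  0.7  0.8 -0.5  0.7  0.7 -0.8  1.  -1.1 -0.4  0.6 -1.5]
fixin1 [0.6092 0.1656 0.048 ] [0.0291 0.1465]
fixin2 [0.549  0.1532 0.048 ] [-0.0325  0.1468]
mov1 [0.6179 0.121  0.048 ] [0.0284 0.1011]
mov2 [0.5603 0.1085 0.048 ] [-0.0306  0.1006]
needle [0.6024 0.0532 0.07  ] [-0.0006  0.0379]
ridertop [0.6094 0.0209 0.09  ] [-0.0005  0.0048]
clipL [0.5903 0.0234 0.066 ] [-0.0187  0.0112]
clipR [0.5904 0.0129 0.066 ] [-0.0207  0.0009]
hstart [ 0.6317 -0.0687  0.045 ] [ 0.003  -0.0874]
hend [ 0.6452 -0.1471  0.045 ] [ 1.00e-04 -1.67e-01]
sc needle [0.6    0.0546 0.07  ] [-0.0027  0.0398]
sc ridertop [0.6069 0.024  0.09  ] [-0.0023  0.0084]
sc clip [0.5827 0.0222 0.066 ] [-0.0263  0.0116]
A [0.4533 0.1793 0.012 ]
B [0.4168 0.0929 0.012 ]
A [0.447  0.1814 0.012 ]
B [0.4132 0.0993 0.012 ]
bottle [0.334 0.097 0.08 ] [0.324 0.107 0.   ] lens [ 0.507 -0.356  0.3  ]
(array([ 29.41, -32.21,   0.25]), np.float64(14.4), np.float64(-44.9))
(array([ 45.81, -64.95,  11.29]), np.float64(14.4), np.float64(-44.9))
```

jog_arm(
  rows=[
    {"tx":29,"ty":-32,"tz":0,"turn":-52,"jaw":0.6},
    {"tx":29,"ty":-32,"tz":0,"turn":-52,"jaw":0.6},
    {"tx":29,"ty":-32,"tz":0,"turn":-52,"jaw":0.6},
    {"tx":29,"ty":-32,"tz":0,"turn":-52,"jaw":0.6},
    {"tx":29,"ty":-32,"tz":0,"turn":-52,"jaw":0.6},
    {"tx":29,"ty":-32,"tz":0,"turn":-52,"jaw":0.6},
    {"tx":29,"ty":-32,"tz":0,"turn":-52,"jaw":0.6},
    {"tx":29,"ty":-32,"tz":0,"turn":-52,"jaw":0.6},
    {"tx":45.8,"ty":-65,"tz":0,"turn":-52,"jaw":0.6},
    {"tx":45.8,"ty":-65,"tz":0,"turn":-52,"jaw":0.6},
    {"tx":45.8,"ty":-65,"tz":0,"turn":-52,"jaw":0.6},
    {"tx":45.8,"ty":-65,"tz":0,"turn":-52,"jaw":0.6},
  ],
)

```text
t: 1.3
eef_pos: [0.3893, -0.0555, 0.1927]
eef_rot: [0.0, 0.837, 0.547, -0.0]
ft_force: [1.5, -0.6, -0.2]
grip_width: 0.601
grasp_force: 0.0
```

Run:
```python
from h import *
s=status.get_state();print(s['t'],s['eef_pos'],s['qpos'],tool([.435,.138,.19],66))
```

```text
1.3 [ 0.38934196 -0.05548245  0.19269476] [ 0.84245523 -0.1930502  -0.71265785  1.982161   -0.12949439  1.30827048
 -0.23981381] (array([19.56, -3.58,  0.26]), np.float64(66.4), np.float64(0.4))
```

jog_arm(
  rows=[
    {"tx":19.5,"ty":-3.6,"tz":0,"turn":0,"jaw":0.6},
    {"tx":19.5,"ty":-3.6,"tz":0,"turn":0,"jaw":0.6},
    {"tx":19.5,"ty":-3.6,"tz":0,"turn":0,"jaw":0.6},
    {"tx":19.5,"ty":-3.6,"tz":0,"turn":0,"jaw":0.6},
    {"tx":19.5,"ty":-3.6,"tz":0,"turn":0,"jaw":0.6},
    {"tx":19.5,"ty":-3.6,"tz":0,"turn":0,"jaw":0.6},
  ],
)

```text
t: 1.9
eef_pos: [0.4343, 0.1366, 0.1924]
eef_rot: [-0.001, 0.836, 0.548, -0.0]
ft_force: [-1.0, -0.1, -0.0]
grip_width: 0.6
grasp_force: 0.0
```

Run:
```python
from h import *
d=snap('wrist','w1')
s=status.get_state();print(s['t'],s['eef_pos'],s['qpos'],tool([.435,.138,.19],66))
print(proj(d,[[.4537,.1785,.012],[.416,.097,.012],[.435,.138,.012],s['eef_pos']]))
```

```text
1.95 [0.43438879 0.13518815 0.19239497] [ 0.67591339  0.00526487 -1.05665228  1.84238119  0.00446831  1.2976119
 -0.79407669] (array([ 0.28, -0.06,  0.24]), np.float64(66.4), np.float64(0.4))
[[281.48965391 125.59787325]
 [279.34637712 214.67241384]
 [280.41510774 171.56461686]
 [281.1822947  250.10358164]]
```

View pics/w1.png

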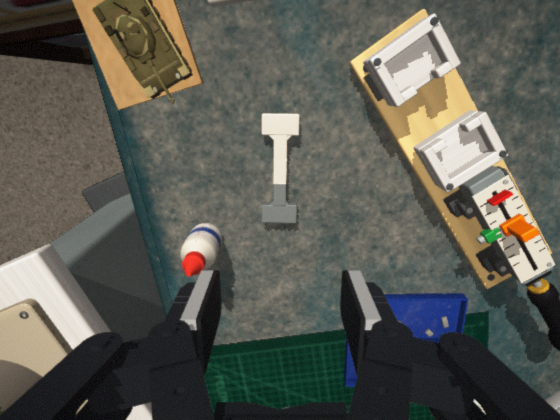

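The piece's top face runs from (281,114) to (280,221), and the grips, needle, rider and clip are all in view on the right.

Run:
```python
from h import *
d=load('w1')
e1,e2=at(d,(280.5,114.5),.012),at(d,(279.5,220),.012);print(e1,e2,np.linalg.norm(e1-e2),(e1+e2)/2,np.degrees(np.arctan2(*(e1-e2)[[1,0]])))
m=(e1+e2)/2
print(tool([m[0],m[1],.003]))
im=cv2.cvtColor(d['image'],cv2.COLOR_RGB2BGR)[10:290,345:555]
cv2.imwrite('pics/c3.png',cv2.resize(im[140:],None,fx=3.8,fy=3.8,interpolation=cv2.INTER_CUBIC))
```

```text
[0.45692069 0.18828707 0.012     ] [0.41382001 0.09159347 0.012     ] 0.10586463507678193 [0.43537035 0.13994027 0.012     ] 65.97532276932237
(array([ 0.48, -0.08, 18.94]), np.float64(66.4), None)
```

View pics/c3.png

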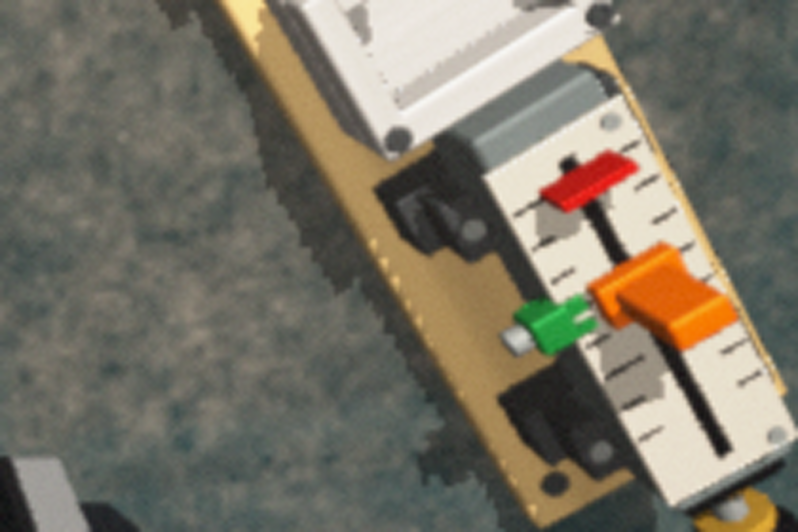

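Run:
```python
from h import *
d=load('w1');p=np.array([.61086,.01626,.206765])
def loc(P):
    c,s=np.cos(p[2]),np.sin(p[2]);q=np.array(P[:2])-p[:2];return np.round([c*q[0]+s*q[1],-s*q[0]+c*q[1]],4)
U=lambda u,v:(345+u/3.8,150+v/3.8)
L=[('needle low L',U(545,205),.064),('needle faceL top',U(572,210),.074),('needle faceR top',U(637,170),.074),
('rider lowL',U(592,290),.066),('rider topcornerL(+y)',U(617,328),.066),('tab top -y L',U(683,347),.09),('tab top -y R',U(737,310),.09),('tab top +y?',U(665,245),.09),
('clip TL',U(540,298),.066),('clip tine up',U(578,296),.066),('clip tine low',U(597,325),.066),('clip BL',U(553,355),.066),
('tick1',U(525,208),.063),('tick2',U(543,243),.063),('tick3',U(563,277),.063),('slot0',U(570,162),.063),('slot1',U(727,450),.063),
('fixin',(440,24),.048),('basec -x-y',U(540,525),.014),
('mov -x+y',(416,150),.048),('mov -x -y',U(390,155),.048),('fix -x+y',(367,62),.048),('fix -x-y',(393,105),.048),('base -x+y',(352,62),.014)]
for n,uv,z in L:print(n,loc(at(d,uv,z)))
print(ray(d,(0,0))[0])
```

```text
needle low L [-0.009   0.0363]
needle faceL top [-0.0076  0.0377]
needle faceR top [0.008  0.0379]
rider lowL [-0.0097  0.0121]
rider topcornerL(+y) [-0.009  -0.0001]
tab top -y L [-0.0063  0.0047]
tab top -y R [0.0067 0.0061]
tab top +y? [0.0002 0.0288]
clip TL [-0.0204  0.0173]
clip tine up [-0.013   0.0126]
clip tine low [-0.0125  0.0033]
clip BL [-0.0242  0.0023]
tick1 [-0.0128  0.0377]
tick2 [-0.0131  0.0275]
tick3 [-0.013  0.017]
slot0 [0.0004 0.0418]
slot1 [ 0.0003 -0.0475]
fixin [0.0291 0.1857]
basec -x-y [-0.0373 -0.0813]
mov -x+y [-0.0345  0.1088]
mov -x -y [-0.0291  0.0596]
fix -x+y [-0.0324  0.1951]
fix -x-y [-0.032   0.1535]
base -x+y [-0.0363  0.2003]
[0.46707063 0.21110874 0.37380827]
```

jog_arm(
  rows=[
    {"tx":0.3,"ty":-0.1,"tz":5,"turn":0.4,"jaw":0.6},
    {"tx":0.3,"ty":-0.1,"tz":10,"turn":0.4,"jaw":0.6},
    {"tx":0.3,"ty":-0.1,"tz":14.5,"turn":0.4,"jaw":0.6},
    {"tx":0.3,"ty":-0.1,"tz":17.5,"turn":0.4,"jaw":0.6},
    {"tx":0.3,"ty":-0.1,"tz":18.7,"turn":0.4,"jaw":0.6},
    {"tx":0.3,"ty":-0.1,"tz":18.7,"turn":0.4,"jaw":0.4},
    {"tx":0.3,"ty":-0.1,"tz":18.7,"turn":0.4,"jaw":0.0},
    {"tx":0.3,"ty":-0.1,"tz":18.7,"turn":0.4,"jaw":0.0},
    {"tx":0.3,"ty":-0.1,"tz":18.7,"turn":0.4,"jaw":0.0},
    {"tx":0.3,"ty":-0.1,"tz":18.7,"turn":0.4,"jaw":0.0},
    {"tx":0.3,"ty":-0.1,"tz":18.7,"turn":0.4,"jaw":0.0},
    {"tx":0.3,"ty":-0.1,"tz":18.7,"turn":0.4,"jaw":0.0},
  ],
)

```text
t: 3.15
eef_pos: [0.435, 0.1387, 0.0059]
eef_rot: [0.0, 0.839, 0.544, 0.0]
ft_force: [-0.7, -0.1, 0.3]
grip_width: -0.004
grasp_force: 0.0
```

Run:
```python
from h import *
d=snap('wrist','w2'); a=snap('top','t2');b=snap('scene','s2')
i=lambda x:cv2.cvtColor(x['image'],cv2.COLOR_RGB2BGR)
w=i(d)[60:400,130:430]
s=cv2.resize(i(b)[270:370,120:290],None,fx=2.8,fy=2.8)
w=np.vstack([w,np.zeros((max(0,s.shape[0]-w.shape[0]),w.shape[1],3),np.uint8)]);s=np.vstack([s,np.zeros((w.shape[0]-s.shape[0],s.shape[1],3),np.uint8)])
cv2.imwrite('pics/c4.png',np.hstack([w,s]))
st=status.get_state();print(st['eef_pos'],proj(d,[st['eef_pos']]),proj(b,[st['eef_pos']]))
```

```text
[0.43494562 0.1387597  0.00578013] [[279.69295778 247.95003208]] [[201.70722945 319.23440631]]
```

View pics/c4.png

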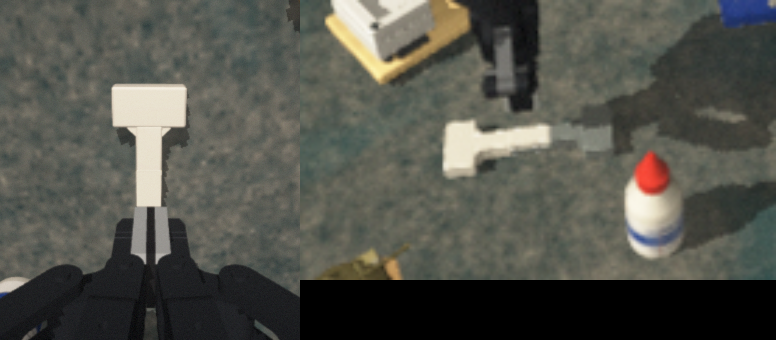

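The jaws shut on nothing. The wrist view shows the fingertips at (280,267), while the TCP projects to (280,248), and the scene view shows them above the piece at about (199,308). I'll triangulate the fingertip.

Run:
```python
from h import *
d=load('w2');b=load('s2');a=load('t2')
def tri(L):
    A=0;B=0
    for D,uv in L:
        o,r=ray(D,uv);r/=np.linalg.norm(r);M=np.eye(3)-np.outer(r,r);A=A+M;B=B+M@o
    return np.linalg.solve(A,B)
for uv in [(199,308),(200,306),(204,306)]:
    P=tri([(d,(280,267)),(b,uv)]);print(P,proj(d,P),proj(b,P))
for z in(.006,.03):print(z,at(b,(200,307),z),at(d,(280,267),z))
s=status.get_state();print(s['eef_pos'],s['qpos'],s['ft_force'],s['grip_width'])
```

```text
[0.43712414 0.14081762 0.03634006] [[282.17574718 270.16871792]] [[198.34242672 308.74469329]]
[0.437786   0.13972145 0.03832545] [[284.54502067 273.71307103]] [[198.62117482 307.54722022]]
[0.43690805 0.13461225 0.03279493] [[287.11440297 277.69504213]] [[201.73819588 308.5221108 ]]
0.006 [0.46214349 0.12963216 0.006     ] [0.43055282 0.12851335 0.006     ]
0.03 [0.44388368 0.13518276 0.03      ] [0.43555313 0.13971238 0.03      ]
[0.43494562 0.1387597  0.00578013] [ 0.50275103  0.32819951 -0.99830225  2.04808506  0.34224977  0.93985191
 -1.09682016] [0.27916998 0.41345001 0.42306858] -0.00270916743775508
```

Both cameras put the fingertips about 25–30 mm above the reported TCP, so I'll open and feel my way down, watching the force.

jog_arm(
  rows=[
    {"tx":0.1,"tz":0,"jaw":0.4},
    {"tx":0.1,"tz":0,"jaw":0.4},
    {"tx":0.1,"tz":0.5,"jaw":0.4},
    {"tx":0.1,"tz":1.0,"jaw":0.4},
    {"tx":0.1,"tz":1.5,"jaw":0.4},
    {"tx":0.1,"tz":1.5,"jaw":0.4},
  ],
)

```text
invalid input
```

Run:
```python
from h import *
b=snap('scene','s3');d=snap('wrist','w3')
i=lambda x:cv2.cvtColor(x['image'],cv2.COLOR_RGB2BGR)
w=cv2.resize(i(d)[160:340,180:380],None,fx=1.9,fy=1.9)
s=cv2.resize(i(b)[260:345,150:260],None,fx=3.9,fy=3.9,interpolation=cv2.INTER_CUBIC)
h=min(len(w),len(s));cv2.imwrite('pics/c5.png',np.hstack([w[:h],s[:h]]))
s=status.get_state();print(s['eef_pos'],s['ft_force'],s['grip_width'])
```

```text
[0.43493476 0.138813   0.00576339] [ 0.52422766 -0.05653924  0.27547824] -0.0009557398361111314
```

View pics/c5.png

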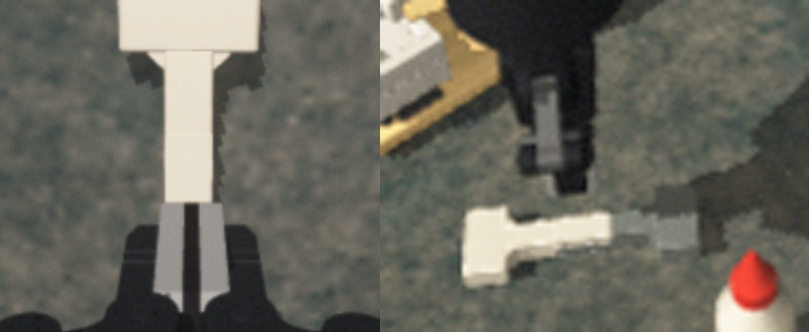

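The earlier call was refused because rows need every field. The view still shows the tips hovering over the waist, at scene pixel (200,309).

jog_arm(
  rows=[
    {"tx":0.1,"ty":0,"tz":0,"turn":0,"jaw":0.4},
    {"tx":0.1,"ty":0,"tz":0,"turn":0,"jaw":0.4},
    {"tx":0.1,"ty":0,"tz":0.5,"turn":0,"jaw":0.4},
    {"tx":0.1,"ty":0,"tz":1.0,"turn":0,"jaw":0.4},
    {"tx":0.1,"ty":0,"tz":1.5,"turn":0,"jaw":0.4},
    {"tx":0.1,"ty":0,"tz":1.5,"turn":0,"jaw":0.4},
  ],
)

```text
t: 4.0
eef_pos: [0.4347, 0.1395, -0.0101]
eef_rot: [-0.0, 0.839, 0.544, -0.001]
ft_force: [0.1, 0.4, -0.4]
grip_width: 0.402
grasp_force: 0.0
```

jog_arm(
  rows=[
    {"tx":0,"ty":0,"tz":0.3,"turn":0,"jaw":0.4},
    {"tx":0,"ty":0,"tz":0.6,"turn":0,"jaw":0.4},
    {"tx":0,"ty":0,"tz":0.9,"turn":0,"jaw":0.4},
    {"tx":0,"ty":0,"tz":0.9,"turn":0,"jaw":0.4},
  ],
)

```text
t: 4.4
eef_pos: [0.4351, 0.1396, -0.0186]
eef_rot: [-0.0, 0.839, 0.544, -0.0]
ft_force: [-0.6, -0.2, 0.3]
grip_width: 0.398
grasp_force: 0.0
```

jog_arm(
  rows=[
    {"tx":0,"ty":0,"tz":0.1,"turn":0,"jaw":0.0},
    {"tx":0,"ty":0,"tz":0.1,"turn":0,"jaw":0.0},
    {"tx":0,"ty":0,"tz":0.1,"turn":0,"jaw":0.0},
    {"tx":0,"ty":0,"tz":0.1,"turn":0,"jaw":0.0},
    {"tx":0,"ty":0,"tz":0.1,"turn":0,"jaw":0.0},
  ],
)

```text
t: 4.9
eef_pos: [0.4354, 0.1397, -0.0191]
eef_rot: [0.0, 0.839, 0.544, 0.0]
ft_force: [-0.5, 0.5, 0.4]
grip_width: 0.002
grasp_force: 0.0
```

Still above the piece, so another 8 mm down.

jog_arm(
  rows=[
    {"tx":0,"ty":0,"tz":0,"turn":0,"jaw":0.35},
    {"tx":0,"ty":0,"tz":0,"turn":0,"jaw":0.35},
    {"tx":0,"ty":0,"tz":0.3,"turn":0,"jaw":0.35},
    {"tx":0,"ty":0,"tz":0.6,"turn":0,"jaw":0.35},
    {"tx":0,"ty":0,"tz":0.8,"turn":0,"jaw":0.35},
    {"tx":0,"ty":0,"tz":0.8,"turn":0,"jaw":0.35},
  ],
)

```text
t: 5.5
eef_pos: [0.4351, 0.1396, -0.0276]
eef_rot: [-0.0, 0.839, 0.544, -0.0]
ft_force: [-0.5, -0.4, -0.3]
grip_width: 0.348
grasp_force: 0.0
```

jog_arm(
  rows=[
    {"tx":0,"ty":0,"tz":0,"turn":0,"jaw":0.0},
    {"tx":0,"ty":0,"tz":0,"turn":0,"jaw":0.0},
    {"tx":0,"ty":0,"tz":0,"turn":0,"jaw":0.0},
    {"tx":0,"ty":0,"tz":0,"turn":0,"jaw":0.0},
  ],
)

```text
t: 5.9
eef_pos: [0.4354, 0.1397, -0.0271]
eef_rot: [0.0, 0.839, 0.544, 0.0]
ft_force: [-1.5, -0.1, 2.3]
grip_width: 0.093
grasp_force: 58.8
```

Gripped: the width reads about 8 mm because the pads have a residual gap when shut. I'll regrip 3 mm deeper for a firmer hold.

jog_arm(
  rows=[
    {"tx":0,"ty":0,"tz":0,"turn":0,"jaw":0.3},
    {"tx":0,"ty":0,"tz":0.15,"turn":0,"jaw":0.3},
    {"tx":0,"ty":0,"tz":0.3,"turn":0,"jaw":0.3},
    {"tx":0,"ty":0,"tz":0.3,"turn":0,"jaw":0.0},
    {"tx":0,"ty":0,"tz":0.3,"turn":0,"jaw":0.0},
    {"tx":0,"ty":0,"tz":0.3,"turn":0,"jaw":0.0},
    {"tx":0,"ty":0,"tz":0.3,"turn":0,"jaw":0.0},
  ],
)

```text
t: 6.6
eef_pos: [0.4353, 0.1397, -0.0303]
eef_rot: [0.0, 0.839, 0.544, -0.0]
ft_force: [-0.2, 1.0, -0.2]
grip_width: 0.121
grasp_force: 58.6
```

Run:
```python
from h import *
p=np.array([.61086,.01626,.206765])
def loc(P):
    c,s=np.cos(p[2]),np.sin(p[2]);q=np.array(P[:2])-p[:2];return np.round([c*q[0]+s*q[1],-s*q[0]+c*q[1]],4)
a=load('top0');A=lambda u,v:(165+u/4.8,150+v/4.8)
for uv in [(40,158),(62,270),(128,143),(147,255),(212,128),(232,235),(298,112),(315,220)]:print(loc(at(a,A(*uv),.048)),end=' ')
print(tool([.5855,.1374,.075],101.85))
```

```text
[0.0301 0.194 ] [-0.0317  0.1923] [0.0291 0.1465] [-0.0325  0.1468] [0.0284 0.1011] [-0.0306  0.1006] [0.0281 0.0545] [-0.0312  0.056 ] (array([  5.91,  13.81, -10.53]), np.float64(66.0), np.float64(-35.9))
```

jog_arm(
  rows=[
    {"tx":0,"ty":0,"tz":-4,"turn":0,"jaw":0},
    {"tx":0,"ty":0,"tz":-8,"turn":0,"jaw":0},
    {"tx":0,"ty":0,"tz":-10.5,"turn":-8,"jaw":0},
    {"tx":2,"ty":4.6,"tz":-10.5,"turn":-16,"jaw":0},
    {"tx":4,"ty":9.2,"tz":-10.5,"turn":-24,"jaw":0},
    {"tx":5.5,"ty":12.5,"tz":-10.5,"turn":-32,"jaw":0},
    {"tx":5.9,"ty":13.8,"tz":-10.5,"turn":-35.9,"jaw":0},
    {"tx":5.9,"ty":13.8,"tz":-10.5,"turn":-35.9,"jaw":0},
    {"tx":5.9,"ty":13.8,"tz":-10.5,"turn":-35.9,"jaw":0},
  ],
)

```text
t: 7.5
eef_pos: [0.5846, 0.1379, 0.0744]
eef_rot: [-0.001, 0.631, 0.776, -0.0]
ft_force: [-1.1, -1.0, -0.7]
grip_width: 0.123
grasp_force: 58.9
```

Run:
```python
from h import *
d=snap('wrist','w5');b=snap('scene','s5')
i=lambda x:cv2.cvtColor(x['image'],cv2.COLOR_RGB2BGR)
w=cv2.resize(i(d)[0:290,150:410],None,fx=1.9,fy=1.9,interpolation=cv2.INTER_CUBIC)
s=cv2.resize(i(b)[185:315,130:220],None,fx=3.3,fy=3.3,interpolation=cv2.INTER_CUBIC)
h=max(len(w),len(s));pad=lambda x:np.vstack([x,np.zeros((h-len(x),x.shape[1],3),np.uint8)])
o=np.hstack([pad(w),pad(s)]);print(o.shape);cv2.imwrite('pics/c6.png',o)
s=status.get_state();print(s['eef_pos'],s['qpos'],tool([.5855,.1374,.075],101.85))
```

```text
(551, 791, 3)
[0.58443432 0.13765642 0.074889  ] [ 0.46259079  0.58807638 -1.02578282  1.62744322  0.52785893  1.23044151
 -0.46431694] (array([-0.05,  0.1 , -0.01]), np.float64(101.8), np.float64(-0.0))
```

View pics/c6.png

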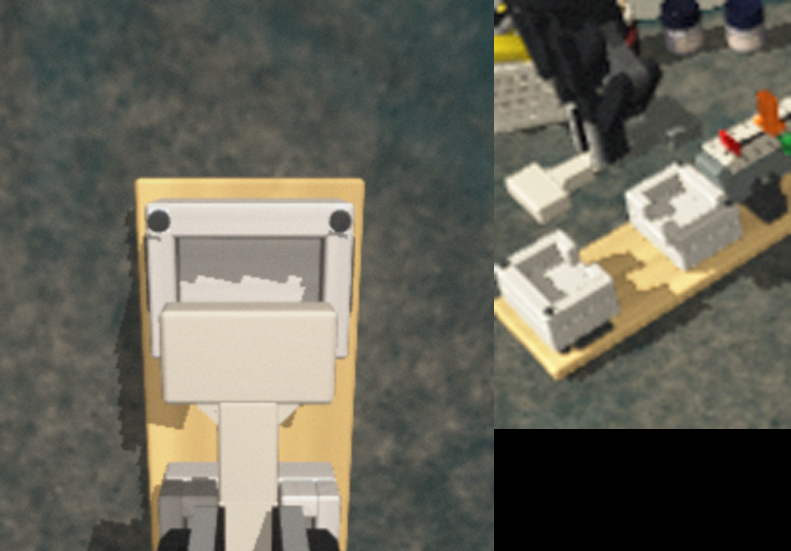

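The piece hangs level and aligned. Its far head edge runs from (164,303) to (336,303) in the crop, with the fixed grip behind it, outer corners at (147,203) and (352,203).

Run:
```python
from h import *
d=load('w5');p=np.array([.61086,.01626,.206765])
def loc(P):
    c,s=np.cos(p[2]),np.sin(p[2]);q=np.array(P[:2])-p[:2];return np.round([c*q[0]+s*q[1],-s*q[0]+c*q[1]],4)
W=lambda u,v:(150+u/1.9,v/1.9)
for n,uv,z in [('headL',(164,305),.117),('headR',(336,305),.117),('head inL',(164,402),.117),('head inR',(334,402),.117),
 ('gripbackL',(147,203),.048),('gripbackR',(352,203),.048),('pocket back L',(177,236),.048),('pocket back R',(324,236),.048),('floorbackL',(180,236),.034),
 ('baseL',(137,180),.014),('baseR',(363,180),.014),('moving? L',(163,478),.048),('moving R',(338,478),.048)]:print(n,loc(at(d,W(*uv),z)))
s=status.get_state();print(loc(s['eef_pos']))
```

```text
headL [-0.0171  0.1794]
headR [0.017  0.1793]
head inL [-0.0179  0.1591]
head inR [0.0173 0.159 ]
gripbackL [-0.0291  0.1954]
gripbackR [0.0291 0.1954]
pocket back L [-0.0209  0.1863]
pocket back R [0.0214 0.1862]
floorbackL [-0.0213  0.185 ]
baseL [-0.0367  0.201 ]
baseR [0.0372 0.2009]
moving? L [-0.0279  0.1101]
moving R [0.0285 0.11  ]
[-0.0009  0.1242]
```

Centred sideways; about 1.5 mm more towards +y. Then descend.

jog_arm(
  rows=[
    {"tx":0.15,"ty":0,"tz":1,"turn":0,"jaw":0},
    {"tx":0.15,"ty":0,"tz":2.5,"turn":0,"jaw":0},
    {"tx":0.15,"ty":0,"tz":4,"turn":0,"jaw":0},
    {"tx":0.15,"ty":0,"tz":4.8,"turn":0,"jaw":0},
    {"tx":0.15,"ty":0,"tz":5.3,"turn":0,"jaw":0},
    {"tx":0.15,"ty":0,"tz":5.6,"turn":0,"jaw":0},
    {"tx":0.15,"ty":0,"tz":5.8,"turn":0,"jaw":0},
  ],
)

```text
t: 8.3
eef_pos: [0.5853, 0.139, 0.0167]
eef_rot: [0.0, 0.63, 0.776, 0.0]
ft_force: [1.3, 0.6, -0.3]
grip_width: 0.119
grasp_force: 58.9
```

jog_arm(
  rows=[
    {"tx":0,"ty":0,"tz":0.2,"turn":0,"jaw":0},
    {"tx":0,"ty":0,"tz":0.4,"turn":0,"jaw":0},
    {"tx":0,"ty":0,"tz":0.6,"turn":0,"jaw":0},
    {"tx":0,"ty":0,"tz":0.8,"turn":0,"jaw":0},
    {"tx":0,"ty":0,"tz":1.0,"turn":0,"jaw":0},
    {"tx":0,"ty":0,"tz":1.1,"turn":0,"jaw":0},
    {"tx":0,"ty":0,"tz":1.1,"turn":0,"jaw":0},
  ],
)

```text
t: 9.0
eef_pos: [0.5851, 0.1388, 0.0057]
eef_rot: [-0.0, 0.63, 0.776, -0.0]
ft_force: [-0.7, 0.2, -0.4]
grip_width: 0.124
grasp_force: 58.9
```

jog_arm(
  rows=[
    {"tx":0,"ty":0,"tz":0.1,"turn":0,"jaw":0},
    {"tx":0,"ty":0,"tz":0.2,"turn":0,"jaw":0},
    {"tx":0,"ty":0,"tz":0.2,"turn":0,"jaw":0},
  ],
)

```text
t: 9.3
eef_pos: [0.5852, 0.1389, 0.0038]
eef_rot: [0.0, 0.63, 0.776, 0.0]
ft_force: [-0.3, 0.5, -0.6]
grip_width: 0.119
grasp_force: 58.9
```

jog_arm(
  rows=[
    {"tx":0,"ty":0,"tz":0,"turn":0,"jaw":0.4},
    {"tx":0,"ty":0,"tz":0,"turn":0,"jaw":0.4},
    {"tx":0,"ty":0,"tz":0,"turn":0,"jaw":0.4},
    {"tx":0,"ty":0,"tz":-2,"turn":0,"jaw":0.4},
    {"tx":0,"ty":0,"tz":-6,"turn":0,"jaw":0.4},
    {"tx":0,"ty":0,"tz":-11,"turn":0,"jaw":0.4},
    {"tx":-4,"ty":0,"tz":-14,"turn":0,"jaw":0.4},
    {"tx":-9,"ty":0,"tz":-14,"turn":0,"jaw":0.4},
    {"tx":-14,"ty":0,"tz":-14,"turn":0,"jaw":0.4},
    {"tx":-19,"ty":0,"tz":-14,"turn":0,"jaw":0.4},
    {"tx":-21,"ty":0,"tz":-14,"turn":0,"jaw":0.4},
    {"tx":-21,"ty":0,"tz":-14,"turn":0,"jaw":0.4},
  ],
)

```text
t: 10.5
eef_pos: [0.6286, -0.0717, 0.1432]
eef_rot: [0.0, 0.633, 0.774, -0.001]
ft_force: [-0.3, 0.6, 0.0]
grip_width: 0.401
grasp_force: 0.0
```

Run:
```python
from h import *
d=snap('wrist','w6');b=snap('scene','s6');a=snap('top','t6')
i=lambda x:cv2.cvtColor(x['image'],cv2.COLOR_RGB2BGR)
w=cv2.resize(i(d)[0:300,190:370],None,fx=2,fy=2,interpolation=cv2.INTER_CUBIC)
s=cv2.resize(i(b)[180:315,130:225],None,fx=4.4,fy=4.4,interpolation=cv2.INTER_CUBIC)
h=600;pad=lambda x:np.vstack([x,np.zeros((h-len(x),x.shape[1],3),np.uint8)])
o=np.hstack([pad(w),pad(s)]);print(o.shape);cv2.imwrite('pics/c7.png',o)
s=status.get_state();print(s['t'],s['eef_pos'],s['qpos'])
```

```text
(600, 778, 3)
10.65 [ 0.6281428  -0.06505623  0.14392534] [ 0.75027066  0.57773215 -1.01789548  1.46766438  0.49342534  1.37011917
 -0.08345044]
```

View pics/c7.png

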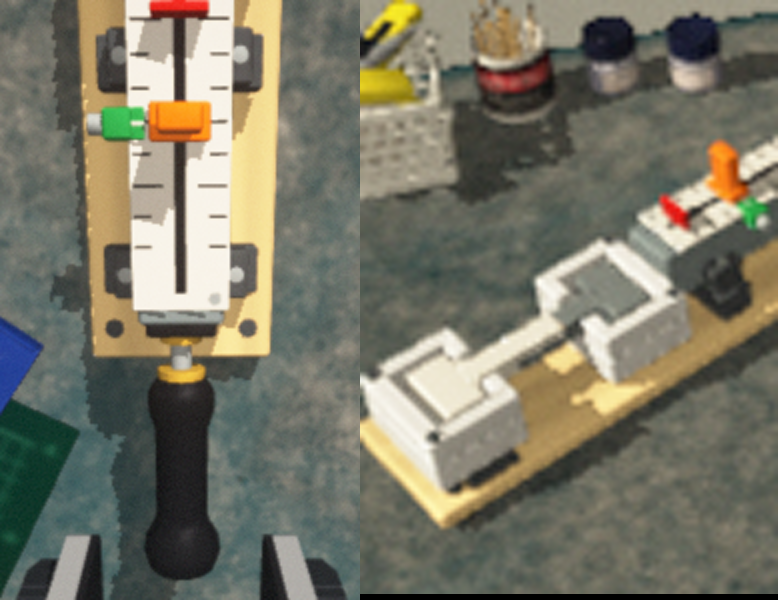

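The piece is seated flat in both grips. The crop also shows the needle face at v≈16, the clip at v 106–140, the rider edge near v≈103, and the handle waist between v≈405 and 520 at u≈182.

```bash
cat >> h.py <<'E'
p0=np.array([.61086,.01626,.206765])
def loc(P,p=p0):
    c,s=np.cos(p[2]),np.sin(p[2]);q=np.array(P[:2])-p[:2];return np.round([c*q[0]+s*q[1],-s*q[0]+c*q[1]],4)
def wor(x,y,z,p=p0):
    c,s=np.cos(p[2]),np.sin(p[2]);return np.array([p[0]+c*x-s*y,p[1]+s*x+c*y,z])
def blobs(d):
    "image bounding boxes of red/orange/green on the gauge, within 40 px of the projected gauge area"
    hsv=cv2.cvtColor(d['image'],cv2.COLOR_RGB2HSV);out={}
    q=proj(d,[wor(x,y,z) for x in(-.027,.01) for y in(.045,-.075) for z in(.06,.09)]);lo,hi=q.min(0)-3,q.max(0)+3
    M=np.zeros(hsv.shape[:2],np.uint8);lo=np.clip(lo,0,None).astype(int);M[lo[1]:int(hi[1]),lo[0]:int(hi[0])]=255
    for n,(a,b) in dict(red=(0,4),orange=(8,18),green=(50,75)).items():
        m=cv2.inRange(hsv,(a,150,100),(b,255,255))&M
        k,_,st,ce=cv2.connectedComponentsWithStats(m)
        if k>1:
            j=1+st[1:,4].argmax();out[n]=st[j].tolist(),ce[j].round(1).tolist()
    return out
E
python3 - <<'E'
from h import *
d=load('w6');W=lambda u,v:(190+u/2,v/2)
for n,uv,z in [('needle face top',(180,16),.074),('needle face low',(180,18),.066),('rider edge66',(180,102),.066),('rider edge 64',(180,102),.064),('rider -y66',(180,141),.066),('clip up',(123,107),.066),('clip low',(123,140),.066),
('handle collar',(182,390),.045),('bulge end',(182,580),.045),('waist c',(182,465),.055),('baseL',(95,355),.014),('baseR',(270,355),.014)]+[('tick',(140,v),.063) for v in(17,48,78,153,185,215,246)]:print(n,loc(at(d,W(*uv),z)))
for n in('w6','t6','s6','top0','sc0'):print(n,blobs(load(n)))
E
```

```text
needle face top [0.0001 0.0363]
needle face low [0.0001 0.0371]
rider edge66 [-0.      0.0131]
rider edge 64 [-0.      0.0133]
rider -y66 [-0.0001  0.0014]
clip up [-0.0184  0.0118]
clip low [-0.0187  0.0018]
handle collar [ 0.0001 -0.0889]
bulge end [-0.0004 -0.1732]
waist c [-1.000e-04 -1.164e-01]
baseL [-0.037  -0.0821]
baseR [ 0.0378 -0.0825]
tick [-0.0124  0.038 ]
tick [-0.0126  0.0292]
tick [-0.0128  0.0205]
tick [-0.0134 -0.0021]
tick [-0.0136 -0.0122]
tick [-0.0138 -0.0219]
tick [-0.0141 -0.0322]
w6 {'red': ([265, 0, 29, 8, 170], [279.5, 2.6]), 'orange': ([264, 50, 32, 21, 592], [279.2, 60.6]), 'green': ([241, 54, 20, 15, 262], [249.9, 61.1])}
t6 {'red': ([234, 178, 2, 6, 8], [234.4, 180.8]), 'orange': ([244, 174, 6, 9, 31], [246.7, 178.7]), 'green': ([247, 183, 3, 5, 13], [248.2, 185.2])}
s6 {'red': ([198, 224, 7, 8, 24], [201.3, 227.9]), 'orange': ([209, 212, 9, 14, 84], [212.8, 218.8]), 'green': ([216, 226, 7, 5, 16], [218.8, 227.7])}
top0 {'red': ([234, 178, 2, 6, 8], [234.4, 180.8]), 'orange': ([244, 174, 6, 9, 31], [246.7, 178.7]), 'green': ([247, 183, 3, 5, 13], [248.2, 185.2])}
sc0 {'red': ([198, 224, 7, 8, 24], [201.3, 227.9]), 'orange': ([209, 212, 9, 14, 86], [212.7, 218.8]), 'green': ([216, 226, 7, 5, 15], [218.9, 227.6])}
```

Run:
```python
from h import *
print(tool(wor(0,-.1165,-.007),101.85))
```

```text
(array([-3.35, -0.03, 15.09]), np.float64(102.0), np.float64(0.1))
```

jog_arm(
  rows=[
    {"tx":-3.3,"ty":0,"tz":2,"turn":0,"jaw":0.5},
    {"tx":-3.3,"ty":0,"tz":6,"turn":0,"jaw":0.5},
    {"tx":-3.3,"ty":0,"tz":10,"turn":0,"jaw":0.5},
    {"tx":-3.3,"ty":0,"tz":12,"turn":0,"jaw":0.5},
    {"tx":-3.3,"ty":0,"tz":13,"turn":0,"jaw":0.5},
    {"tx":-3.3,"ty":0,"tz":14,"turn":0,"jaw":0.5},
    {"tx":-3.3,"ty":0,"tz":15,"turn":0,"jaw":0.5},
    {"tx":-3.3,"ty":0,"tz":15,"turn":0,"jaw":0.5},
  ],
)

```text
t: 11.45
eef_pos: [0.6349, -0.0987, -0.0068]
eef_rot: [-0.0, 0.63, 0.777, -0.0]
ft_force: [-0.7, 0.2, 0.4]
grip_width: 0.499
grasp_force: 0.0
```

Run:
```python
from h import *
s=status.get_state();print(loc(s['eef_pos']),s['eef_pos'],s['ft_force'])
d=snap('wrist','w7');print(blobs(d))
# handle: dark pixels row profile near centre between fingers
g=cv2.cvtColor(d['image'],cv2.COLOR_RGB2GRAY)
for v in range(100,300,10):
    r=np.where(g[v,200:360]<60)[0]+200;print(v,(r.min(),r.max(),len(r)) if len(r) else None,end='; ')
print(proj(d,[wor(0,-.1165,.055),wor(0,-.0975,.055),wor(0,-.0785,.055)]))
for n in('scene','top'):print(n,blobs(snap(n,n+'7')))
```

```text
[-1.000e-04 -1.174e-01] [ 0.63486247 -0.0986868  -0.00676794] [-0.6989303   0.19901906  0.44398196]
{'orange': ([294, 182, 7, 5, 11], [296.7, 183.5])}
100 (np.int64(205), np.int64(281), 8); 110 (np.int64(205), np.int64(279), 7); 120 (np.int64(207), np.int64(283), 10); 130 (np.int64(204), np.int64(208), 3); 140 None; 150 None; 160 None; 170 (np.int64(208), np.int64(317), 91); 180 (np.int64(242), np.int64(314), 73); 190 None; 200 (np.int64(211), np.int64(304), 19); 210 (np.int64(206), np.int64(250), 34); 220 (np.int64(200), np.int64(245), 25); 230 (np.int64(201), np.int64(309), 82); 240 (np.int64(200), np.int64(312), 101); 250 (np.int64(200), np.int64(312), 104); 260 (np.int64(207), np.int64(310), 89); 270 (np.int64(225), np.int64(335), 70); 280 (np.int64(222), np.int64(338), 77); 290 (np.int64(200), np.int64(359), 91); [[280.25667579 313.57242503]
 [280.30045786 267.81758272]
 [280.34839232 217.72325399]]
scene {'red': ([198, 224, 7, 8, 24], [201.3, 227.9]), 'orange': ([209, 212, 9, 14, 86], [212.7, 218.8]), 'green': ([216, 226, 7, 5, 16], [218.9, 227.6])}
top {'red': ([234, 178, 2, 6, 8], [234.4, 180.8]), 'orange': ([244, 174, 6, 9, 29], [246.8, 178.8]), 'green': ([247, 183, 3, 5, 13], [248.2, 185.2])}
```

jog_arm(
  rows=[
    {"tx":0,"ty":0,"tz":0,"turn":0,"jaw":0.3},
    {"tx":0,"ty":0,"tz":0,"turn":0,"jaw":0.1},
    {"tx":0,"ty":0,"tz":0,"turn":0,"jaw":0.0},
    {"tx":0,"ty":0,"tz":0,"turn":0,"jaw":0.0},
    {"tx":0,"ty":0,"tz":0,"turn":0,"jaw":0.0},
    {"tx":0,"ty":0,"tz":0,"turn":0,"jaw":0.0},
  ],
)

```text
t: 12.2
eef_pos: [0.6345, -0.0995, -0.0053]
eef_rot: [-0.0, 0.63, 0.776, -0.001]
ft_force: [-7.1, -1.1, 7.5]
grip_width: 0.222
grasp_force: 58.4
```

jog_arm(
  rows=[
    {"tx":-0.2,"ty":0,"tz":0,"turn":0,"jaw":0},
    {"tx":-0.4,"ty":0,"tz":0,"turn":0,"jaw":0},
    {"tx":-0.6,"ty":0,"tz":0,"turn":0,"jaw":0},
    {"tx":-0.8,"ty":0,"tz":0,"turn":0,"jaw":0},
    {"tx":-1.0,"ty":0,"tz":0,"turn":0,"jaw":0},
    {"tx":-1.2,"ty":0,"tz":0,"turn":0,"jaw":0},
    {"tx":-1.4,"ty":0,"tz":0,"turn":0,"jaw":0},
    {"tx":-1.6,"ty":0,"tz":0,"turn":0,"jaw":0},
    {"tx":-1.8,"ty":0,"tz":0,"turn":0,"jaw":0},
    {"tx":-2.0,"ty":0,"tz":0,"turn":0,"jaw":0},
    {"tx":-2.2,"ty":0,"tz":0,"turn":0,"jaw":0},
    {"tx":-2.2,"ty":0,"tz":0,"turn":0,"jaw":0},
  ],
)

```text
t: 13.4
eef_pos: [0.6388, -0.1199, -0.0054]
eef_rot: [-0.001, 0.63, 0.777, -0.0]
ft_force: [-8.7, 2.0, 8.4]
grip_width: 0.224
grasp_force: 58.3
```

Run:
```python
from h import *
s=status.get_state();print(s['t'],loc(s['eef_pos']),s['eef_pos'],s['ft_force'],s['grip_width'])
for n in('wrist','scene','top'):print(n,blobs(snap(n,n+'8')))
```

```text
13.4 [-0.0006 -0.139 ] [ 0.63879992 -0.11987947 -0.00535333] [-8.74439657  1.99943012  8.40917298] 0.2243021466324978
wrist {'orange': ([300, 140, 3, 3, 4], [300.8, 141.0])}
scene {'red': ([206, 220, 6, 7, 22], [208.7, 223.0]), 'orange': ([212, 211, 9, 13, 87], [215.6, 217.3]), 'green': ([220, 224, 5, 6, 19], [221.6, 226.4])}
top {'red': ([242, 177, 2, 5, 7], [242.4, 179.1]), 'orange': ([247, 174, 6, 8, 29], [250.0, 177.7]), 'green': ([250, 184, 4, 4, 15], [251.4, 185.6])}
```

jog_arm(
  rows=[
    {"tx":-0.2,"ty":0,"tz":0,"turn":0,"jaw":0},
    {"tx":-0.4,"ty":0,"tz":0,"turn":0,"jaw":0},
    {"tx":-0.6,"ty":0,"tz":0,"turn":0,"jaw":0},
    {"tx":-0.8,"ty":0,"tz":0,"turn":0,"jaw":0},
    {"tx":-1.0,"ty":0,"tz":0,"turn":0,"jaw":0},
    {"tx":-1.15,"ty":0,"tz":0,"turn":0,"jaw":0},
    {"tx":-1.3,"ty":0,"tz":0,"turn":0,"jaw":0},
    {"tx":-1.3,"ty":0,"tz":0,"turn":0,"jaw":0},
  ],
)

```text
t: 14.35
eef_pos: [0.6413, -0.1317, -0.0054]
eef_rot: [-0.001, 0.63, 0.777, -0.0]
ft_force: [-9.7, 3.8, 9.2]
grip_width: 0.22
grasp_force: 58.4
```

```bash
cat >> h.py <<'E'
def disp(name,ref,cur):
    "displacement (mm, pull direction) of red, green, orange between two pictures; saturation-weighted sub-pixel centroids"
    A,B=blobs(ref),blobs(cur);o={}
    P0=dict(red=(0,.039,.069),green=(-.019,.007,.066),orange=(0,.006,.08))
    for k in P0:
        if k in A and k in B:
            x,y,z=P0[k];J=(proj(ref,wor(x,y-.03,z))-proj(ref,wor(x,y,z)))[0]/30
            dd=np.array(B[k][1])-A[k][1];o[k]=round(float(dd@J/(J@J)),1)
    return o
E
python3 - <<'E'
from h import *
s=status.get_state();print(s['t'],loc(s['eef_pos']),s['ft_force'],s['grip_width'])
for n in('scene','top'):
    d=snap(n,n+'9');print(n,disp(n,load(n+'7'),load(n+'8')),disp(n,load(n+'7'),d),blobs(d))
E
```

```text
14.35 [-0.0006 -0.151 ] [-9.67346982  3.81386506  9.24801372] 0.2204217265201362
scene {'red': 20.5, 'green': 7.1, 'orange': 7.9} {'red': 33.0, 'green': 7.1, 'orange': 10.0} {'red': ([211, 218, 6, 7, 24], [213.7, 220.9]), 'orange': ([213, 210, 9, 15, 71], [216.3, 216.7]), 'green': ([220, 224, 5, 6, 19], [221.6, 226.4])}
top {'red': 20.5, 'green': 7.7, 'orange': 8.4} {'red': 32.7, 'green': 7.7, 'orange': 7.9} {'red': ([247, 176, 1, 4, 4], [247.0, 177.5]), 'orange': ([247, 174, 6, 8, 33], [249.8, 177.7]), 'green': ([250, 184, 4, 4, 15], [251.4, 185.6])}
```

jog_arm(
  rows=[
    {"tx":-0.12,"ty":0,"tz":0,"turn":0,"jaw":0},
    {"tx":-0.24,"ty":0,"tz":0,"turn":0,"jaw":0},
    {"tx":-0.34,"ty":0,"tz":0,"turn":0,"jaw":0},
    {"tx":-0.42,"ty":0,"tz":0,"turn":0,"jaw":0},
    {"tx":-0.42,"ty":0,"tz":0,"turn":0,"jaw":0},
  ],
)

```text
t: 14.95
eef_pos: [0.642, -0.1353, -0.0054]
eef_rot: [-0.001, 0.63, 0.777, -0.0]
ft_force: [-9.7, 4.4, 9.2]
grip_width: 0.224
grasp_force: 58.4
```

Run:
```python
from h import *
s=status.get_state();print(s['t'],loc(s['eef_pos']),s['ft_force'],s['grip_width'])
for n in('scene','top'):
    d=snap(n,n+'10');print(n,disp(n,load(n+'7'),d),disp(n,load(n+'8'),d),blobs(d))
s=status.get_state();print(s['t'],loc(s['eef_pos']))
# scene: red needle face edge & green clip ends along scale, expected projections
b=load('scene10');i=cv2.cvtColor(b['image'],cv2.COLOR_RGB2HSV)
for r in (25,30,35):
    y=.0375-.0074-r/1000;print(r,proj(b,[wor(0,y,.066),wor(-.009,y,.07),wor(-.019,y,.066)]).round(1).tolist())
```

```text
14.95 [-0.0006 -0.1547] [-9.65738331  4.44232767  9.2491514 ] 0.22380159777634123
scene {'red': 36.6, 'green': 7.1, 'orange': 14.1} {'red': 16.1, 'green': 0.0, 'orange': 6.3} {'red': ([212, 217, 6, 7, 22], [214.9, 219.9]), 'orange': ([214, 210, 9, 14, 78], [217.7, 215.7]), 'green': ([220, 224, 5, 6, 19], [221.6, 226.4])}
top {'red': 35.6, 'green': 7.7, 'orange': 11.7} {'red': 15.1, 'green': 0.0, 'orange': 3.4} {'red': ([248, 178, 2, 3, 4], [248.5, 179.0]), 'orange': ([249, 173, 6, 9, 34], [251.3, 177.3]), 'green': ([250, 184, 4, 4, 15], [251.4, 185.6])}
15.05 [-0.0006 -0.1547]
25 [[213.9, 221.3], [216.4, 221.8], [219.4, 225.4]]
30 [[215.8, 220.3], [218.2, 220.8], [221.3, 224.3]]
35 [[217.6, 219.2], [220.0, 219.7], [223.1, 223.3]]
```

Reading about 29.2 mm against a clip centre of about 30.3. One more millimetre, then hold.

jog_arm(
  rows=[
    {"tx":-0.06,"ty":0,"tz":0,"turn":0,"jaw":0},
    {"tx":-0.11,"ty":0,"tz":0,"turn":0,"jaw":0},
    {"tx":-0.11,"ty":0,"tz":0,"turn":0,"jaw":0},
    {"tx":-0.11,"ty":0,"tz":0,"turn":0,"jaw":0},
    {"tx":-0.11,"ty":0,"tz":0,"turn":0,"jaw":0},
    {"tx":-0.11,"ty":0,"tz":0,"turn":0,"jaw":0},
    {"tx":-0.11,"ty":0,"tz":0,"turn":0,"jaw":0},
    {"tx":-0.11,"ty":0,"tz":0,"turn":0,"jaw":0},
    {"tx":-0.11,"ty":0,"tz":0,"turn":0,"jaw":0},
    {"tx":-0.11,"ty":0,"tz":0,"turn":0,"jaw":0},
    {"tx":-0.11,"ty":0,"tz":0,"turn":0,"jaw":0},
    {"tx":-0.11,"ty":0,"tz":0,"turn":0,"jaw":0},
  ],
)

```text
t: 16.25
eef_pos: [0.6422, -0.1363, -0.0054]
eef_rot: [-0.001, 0.63, 0.777, -0.0]
ft_force: [-9.8, 6.5, 9.5]
grip_width: 0.219
grasp_force: 58.4
```

jog_arm(
  rows=[
    {"tx":0,"ty":0,"tz":0,"turn":0,"jaw":0},
    {"tx":0,"ty":0,"tz":0,"turn":0,"jaw":0},
    {"tx":0,"ty":0,"tz":0,"turn":0,"jaw":0},
    {"tx":0,"ty":0,"tz":0,"turn":0,"jaw":0},
  ],
)

```text
t: 16.65
eef_pos: [0.6422, -0.1363, -0.0054]
eef_rot: [-0.001, 0.63, 0.777, -0.0]
ft_force: [-10.3, 6.3, 8.9]
grip_width: 0.222
grasp_force: 58.4
```

Run:
```python
from h import *
for n in('scene','top'):
    d=snap(n,n+'11');print(n,disp(n,load(n+'7'),d),disp(n,load(n+'10'),d))
s=status.get_state();print(s['t'],loc(s['eef_pos']),s['ft_force'],s['grip_width'])
```

```text
scene {'red': 37.1, 'green': 7.1, 'orange': 14.9} {'red': 0.5, 'green': 0.0, 'orange': 0.8}
top {'red': 36.5, 'green': 7.7, 'orange': 12.7} {'red': 0.8, 'green': 0.0, 'orange': 1.0}
16.75 [-0.0006 -0.1557] [-9.46061687  6.54352113  9.42288187] 0.219896419012037
```

Held for over a second at the clip. Easing back slowly.

jog_arm(
  rows=[
    {"tx":0.15,"ty":0,"tz":0,"turn":0,"jaw":0},
    {"tx":0.3,"ty":0,"tz":0,"turn":0,"jaw":0},
    {"tx":0.45,"ty":0,"tz":0,"turn":0,"jaw":0},
    {"tx":0.6,"ty":0,"tz":0,"turn":0,"jaw":0},
    {"tx":0.75,"ty":0,"tz":0,"turn":0,"jaw":0},
    {"tx":0.9,"ty":0,"tz":0,"turn":0,"jaw":0},
    {"tx":1.05,"ty":0,"tz":0,"turn":0,"jaw":0},
    {"tx":1.2,"ty":0,"tz":0,"turn":0,"jaw":0},
    {"tx":1.35,"ty":0,"tz":0,"turn":0,"jaw":0},
    {"tx":1.5,"ty":0,"tz":0,"turn":0,"jaw":0},
    {"tx":1.65,"ty":0,"tz":0,"turn":0,"jaw":0},
    {"tx":1.8,"ty":0,"tz":0,"turn":0,"jaw":0},
  ],
)

```text
t: 17.95
eef_pos: [0.6388, -0.1197, -0.0054]
eef_rot: [-0.001, 0.63, 0.777, -0.0]
ft_force: [-7.5, 2.9, 8.3]
grip_width: 0.219
grasp_force: 58.4
```

jog_arm(
  rows=[
    {"tx":0.15,"ty":0,"tz":0,"turn":0,"jaw":0},
    {"tx":0.3,"ty":0,"tz":0,"turn":0,"jaw":0},
    {"tx":0.45,"ty":0,"tz":0,"turn":0,"jaw":0},
    {"tx":0.6,"ty":0,"tz":0,"turn":0,"jaw":0},
    {"tx":0.75,"ty":0,"tz":0,"turn":0,"jaw":0},
    {"tx":0.9,"ty":0,"tz":0,"turn":0,"jaw":0},
    {"tx":1.05,"ty":0,"tz":0,"turn":0,"jaw":0},
    {"tx":1.2,"ty":0,"tz":0,"turn":0,"jaw":0},
    {"tx":1.3,"ty":0,"tz":0,"turn":0,"jaw":0},
    {"tx":1.4,"ty":0,"tz":0,"turn":0,"jaw":0},
    {"tx":1.5,"ty":0,"tz":0,"turn":0,"jaw":0},
    {"tx":1.5,"ty":0,"tz":0,"turn":0,"jaw":0},
  ],
)

```text
t: 19.15
eef_pos: [0.636, -0.1067, -0.0053]
eef_rot: [0.0, 0.63, 0.776, -0.001]
ft_force: [-5.5, -2.4, 7.7]
grip_width: 0.218
grasp_force: 58.3
```

Run:
```python
from h import *
for n in('scene','top'):
    d=snap(n,n+'12');print(n,disp(n,load(n+'7'),d),disp(n,load(n+'11'),d))
s=status.get_state();print(s['t'],loc(s['eef_pos']),s['ft_force'],s['grip_width'])
```

```text
scene {'red': 7.0, 'green': 7.1, 'orange': 13.3} {'red': -30.1, 'green': 0.0, 'orange': -1.7}
top {'red': 7.8, 'green': 6.6, 'orange': 12.6} {'red': -28.7, 'green': -1.1, 'orange': -0.1}
19.25 [-0.0006 -0.1255] [-6.5750229  -1.29324238  7.70962539] 0.22360005001270664
```

jog_arm(
  rows=[
    {"tx":0.1,"ty":0,"tz":0,"turn":0,"jaw":0},
    {"tx":0.2,"ty":0,"tz":0,"turn":0,"jaw":0},
    {"tx":0.3,"ty":0,"tz":0,"turn":0,"jaw":0},
    {"tx":0.3,"ty":0,"tz":0,"turn":0,"jaw":0},
    {"tx":0.3,"ty":0,"tz":0,"turn":0,"jaw":0},
  ],
)

```text
t: 19.75
eef_pos: [0.6355, -0.1038, -0.0053]
eef_rot: [0.0, 0.63, 0.776, -0.001]
ft_force: [-6.2, -0.5, 7.6]
grip_width: 0.223
grasp_force: 58.4
```

Run:
```python
from h import *
for n in('scene','top'):
    d=snap(n,n+'13');print(n,disp(n,load(n+'7'),d),disp(n,load(n+'11'),d))
s=status.get_state();print(s['t'],loc(s['eef_pos']),s['ft_force'],s['grip_width'])
```

```text
scene {'red': 4.0, 'green': 4.0, 'orange': 10.1} {'red': -33.2, 'green': -3.1, 'orange': -4.8}
top {'red': 4.3, 'green': 4.0, 'orange': 9.5} {'red': -32.1, 'green': -3.8, 'orange': -3.2}
19.85 [-0.0006 -0.1226] [-6.65186071 -1.55698074  8.34943752] 0.2197549577469723
```

jog_arm(
  rows=[
    {"tx":0,"ty":0,"tz":0,"turn":0,"jaw":0.25},
    {"tx":0,"ty":0,"tz":0,"turn":0,"jaw":0.35},
    {"tx":0,"ty":0,"tz":0,"turn":0,"jaw":0.5},
    {"tx":0,"ty":0,"tz":0,"turn":0,"jaw":0.5},
    {"tx":0,"ty":0,"tz":-1,"turn":0,"jaw":0.5},
    {"tx":0,"ty":0,"tz":-3,"turn":0,"jaw":0.5},
    {"tx":0,"ty":0,"tz":-6,"turn":0,"jaw":0.5},
    {"tx":0,"ty":0,"tz":-10,"turn":0,"jaw":0.5},
    {"tx":0,"ty":0,"tz":-15,"turn":0,"jaw":0.5},
    {"tx":3,"ty":0,"tz":-15,"turn":0,"jaw":0.5},
    {"tx":3,"ty":0,"tz":-15,"turn":0,"jaw":0.5},
    {"tx":3,"ty":0,"tz":-15,"turn":0,"jaw":0.5},
  ],
)

```text
t: 21.05
eef_pos: [0.6299, -0.0731, 0.1453]
eef_rot: [0.001, 0.63, 0.777, 0.0]
ft_force: [-0.3, -0.9, -0.1]
grip_width: 0.499
grasp_force: 0.0
```

Run:
```python
from h import *
for n in('scene','top'):
    d=snap(n,n+'14');print(n,disp(n,load(n+'7'),d),disp(n,load(n+'13'),d))
d=snap('wrist','w14');B=blobs(d);print(B)
x,y,w,h,_=B['orange'][0];g=B['green'][0];r=B['red'][0]
print('rider edge',loc(at(d,(x+w/2,y),.066)),'clip',loc(at(d,(g[0]+g[2]/2,g[1]),.066)),loc(at(d,(g[0]+g[2]/2,g[1]+g[3]),.066)),'needle',loc(at(d,(r[0]+r[2]/2,r[1]+r[3]),.066)))
# piece still seated: white/grey levels compared to picture at seating
a,b=load('s6')['image'],load('scene14')['image'];D=cv2.absdiff(a,b).max(2)[255:300,130:180];print('changed px at fixed grip',int((D>40).sum()))
s=status.get_state();print(s['t'],s['eef_pos'],s['ft_force'])
```

```text
scene {'red': 4.0, 'green': 4.1, 'orange': 10.1} {'red': 0.0, 'green': 0.1, 'orange': 0.0}
top {'red': 4.3, 'green': 4.0, 'orange': 9.4} {'red': 0.0, 'green': 0.0, 'orange': -0.0}
{'red': ([266, 3, 28, 7, 153], [279.5, 6.0]), 'orange': ([265, 62, 30, 21, 533], [279.4, 72.4]), 'green': ([242, 57, 19, 14, 242], [250.4, 63.5])}
rider edge [-0.0002  0.0035] clip [-0.0186  0.0065] [-0.0188 -0.0019] needle [-0.0002  0.0337]
changed px at fixed grip 32
21.2 [ 0.62970705 -0.07484232  0.14367761] [-0.01775525 -0.63416453 -0.6509056 ]
```

```bash
python3 -c "
from cell import job
print(job.close_job())"
```

```text
the job is handed in; nothing more can be done
None
```

The job is handed in at about 21 s: I pulled the seated piece to about 30 mm (clip centre about 30.3 mm), held it for over a second and eased the handle home, leaving the rider's edge within the clip's width; the only check that the piece is still seated after the pull was a rough pixel comparison.

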